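# Put stacked weighing cups in the desiccator

### The job

The clean weighing cups have to go into the desiccator to dry before they are tared. Lift the clear lid off by its knob and stand it on the grey mat, take the cups off their stack one at a time, never two together, and stand every one of them upright on the white plate inside so that no cup touches or sits in another (one may be in there already), then put the lid back so that it is fully seated. Leave the other things on the bench alone.

Things in the scene. Friction and masses are not known exactly. Their poses are not given: they have to be found in the camera images.
- desiccator: lower part of a clear desiccator, fixed: a round bowl 226 mm across its flat top flange, 85 mm high, narrower at the foot. Origin at the centre of its underside, z up. Inside lies a flat white perforated plate, 193 mm across, 12 mm below the flange; the inner wall above the plate has 97 mm radius
- plate (a point): centre of the upper face of the desiccator's white plate, 73 mm above the bench; z up. Five cups fit on it in a ring with their centres 57 mm from this point, a fifth of a turn apart (fingers then fit on the radial line); the lid clears cups whose centres are within 66 mm of it
- lid: loose clear plastic dome lid of the desiccator, 226 mm across, 116 mm high with its knob, about 300 g. Origin at the centre of the bottom of its locating lip (ring 187 mm across, 5 mm deep below the flange), z up. The lip drops into the bowl with 3.5 mm play all round; seated, the origin is 80 mm above the desiccator's. Set down flat, it stands on the lip
- knob (a point): middle of the head of the black knob on the lid's axis, 104 mm above the lid's origin. The head is 33 mm across and 23 mm high; below it is a neck 22 mm across and 14 mm high, then the dome
- mat: thin grey silicone mat, 240x240x3 mm, fixed flat on the bench between the desiccator and the cups, where the lid is to stand meanwhile. Origin at the centre of its underside
- cup_1: aluminium weighing cup, 30 mm high, 40 g; origin: centre of its underside, z up. Upper 16 mm: collar 54 mm across; below: foot 43 mm across, 14 mm deep. Stacked, the foot stands in the next cup's mouth (2 to 3 mm play) and the collar on its rim: 16 mm a cup, so fingers more than 16 mm below a rim take the next cup too. Lowest of the stack
- cup_2: aluminium weighing cup, 30 mm high, 40 g; origin: centre of its underside, z up. Upper 16 mm: collar 54 mm across; below: foot 43 mm across, 14 mm deep. Stacked, the foot stands in the next cup's mouth (2 to 3 mm play) and the collar on its rim: 16 mm a cup, so fingers more than 16 mm below a rim take the next cup too. In the stack on cup_1
- cup_3: aluminium weighing cup, 30 mm high, 40 g; origin: centre of its underside, z up. Upper 16 mm: collar 54 mm across; below: foot 43 mm across, 14 mm deep. Stacked, the foot stands in the next cup's mouth (2 to 3 mm play) and the collar on its rim: 16 mm a cup, so fingers more than 16 mm below a rim take the next cup too. In the stack on cup_2
- cup_4: aluminium weighing cup, 30 mm high, 40 g; origin: centre of its underside, z up. Upper 16 mm: collar 54 mm across; below: foot 43 mm across, 14 mm deep. Stacked, the foot stands in the next cup's mouth (2 to 3 mm play) and the collar on its rim: 16 mm a cup, so fingers more than 16 mm below a rim take the next cup too. If present, top of the stack
- cup_5: aluminium weighing cup, 30 mm high, 40 g; origin: centre of its underside, z up. Upper 16 mm: collar 54 mm across; below: foot 43 mm across, 14 mm deep. Stacked, the foot stands in the next cup's mouth (2 to 3 mm play) and the collar on its rim: 16 mm a cup, so fingers more than 16 mm below a rim take the next cup too. If present, already on the plate
- timer: white kitchen timer, 62x62x19 mm. Origin at the centre of its underside. A bystander, to be left alone
- bottle_small: small brown bottle, 35 mm across, 64 mm high. Origin at the centre of its underside. A bystander, to be left alone
- tape_roll: roll of brown tape, 92 mm across, 48 mm high, lying flat. Origin at the centre of its underside. A bystander, to be left alone
- label_roll: roll of white labels, 60 mm across, 26 mm high. Origin at the centre of its underside. A bystander, to be left alone
- marker_1: black-capped marker pen, 135 mm long along its y, 16 mm high. Origin at the centre of its underside. A bystander, to be left alone
- forceps: steel forceps, 130 mm long along its y, 11 mm high. Origin at the centre of its underside. A bystander, to be left alone

How it is judged:
By the outcome, as a careful person would: the job done as asked, in the order asked, and still so for the second after the job is handed in, with the robot touching nothing.
Of cup_4, cup_5 only 1 to 2 are there at a start; the rules pass over those that are not, and their reading is None.
At some moment in a run one of lid, cup_5 may be knocked a few centimetres aside while the robot is not near it.
It also fails if it takes over 210 s, if anything falls off the work surface, if the arm or the gripper's body presses on something with over 40 N, if the wrist force passes 120 N, or if a joint passes its speed limit or range.

### The arm

A 6-joint arm with a two-finger parallel gripper is mounted at the origin on a cart in front of the work surface, level with it; the furniture and walls round the work are solid. World frame = base frame: x ahead of the robot, y to its left, z up, the work surface at z = 0. Lengths are in mm, angles in rad, forces in N, time in s.
With the tool pointing down it reaches from about 400 to 925 mm from the base axis. Payload 12.5 kg.
Tool frame: the origin (TCP) lies midway between the tips of the shut fingers; the grasp point (between the pads) lies 19 mm behind it; z points along the fingers, y is the line along which they close (so a half turn about z gives the same grasp; the last joint's range is limited). The gripper opens to 95 mm and grips with 3 to 60 N. Pads are 20 mm wide; open, the fingers measure 119 mm over their backs; the gripper's body (75 mm by 180 mm) begins 59 mm behind the grasp point.
Start: joints at [-1.257, 0.491, 1.559, -0, 1.092, -0.106], TCP at [254.76, -570.74, 214.661] pointing down, gripper open.
Joint ranges: [-3.1, 3.1], [-0.84, 2.19], [0.05, 2.79], [-1.13, 4.28], [0.06, 2.93], [-2.69, 2.69]. Speed limits (rad/s): [2.22, 2.22, 2.79, 3.14, 3.14, 3.14].

### API

Orientations are given as [roll, pitch, yaw] about the fixed x, y, z axes, in that order (R = Rz(yaw) Ry(pitch) Rx(roll)).
In Python, from cell import env gives the robot as it stands.
- The arm moves only by the tool arm_command, never from a script. Its argument "targets" is a list of rows, each a list of 5 numbers: the shift along the tool's x, y, z in mm, then the turn about the tool's z in degrees, then the opening, from 0 (shut) to 1 (fully open). In form: [[tx, ty, tz, roll, fingers], ...]. A call has 1 to 5 rows; each row is the pose to reach, as a shift and turn from the pose commanded when the call began, along the tool's axes at that moment; what a row does not reach only later rows make up. A row lasts 1/10 s, in which the tool goes at most 50 mm and 8.59 degrees, less where a joint would pass 70% of its speed; a pose out of reach is approached as far as the arm can. A call with a gripper value outside its range is refused whole. The fingers move at their own pace and stop on an object; the grip force is fixed at half the most. Time passes only in rows, so rows that repeat a pose let the fingers close. It gives the time, the measured TCP pose, the force, the opening and the grip force at its end, in the units of the state.
- env.state(): the state, without advancing time (a new reading comes with each control period).
- env.read_camera(name): name is "scene" or "top" or "wrist"; returns a dict with "frame" (384x512x3 uint8, red, green, blue), "vertical_fov" (degrees; the focal length in pixels is half the picture's height over the tangent of half this angle, whatever the lens; pixels are square), "cx", "cy" (the principal point, pixels), "world_from_camera" (4x4, takes a point from camera to world coordinates); the wrist camera has in their place "hand_eye" (4x4, takes a point from camera to tool coordinates, whose origin is the TCP and whose axes are the flange's). Camera axes: x right, y down, z forward; pixel columns grow to the right and rows downward; lengths in mm; the calibration is good to about 2 mm. A picture is of the moment at which its call begins: read the wrist's pose just before it. There is no depth.
- env.job_done(): hands the job in; it is judged then, once.
The state is a dict: "t": time; "joints": joint angles; "qvel": joint speeds; "tau": joint torques, N m; "eef_pos": TCP position; "tcp_rot": TCP orientation; "ft_force": force on the tool from outside, world axes, zero at the start; "moment": the same for the moment, N m; "opening": opening from 0.0 (shut) to 1.0 (fully open); "grip_force": force on a finger pad.
Only numpy, scipy, OpenCV 4.12 (cv2) and the standard library are available. Lean on these libraries where they do the work, as an engineer would, in place of code of your own. Each camera call takes 0.05 s, during which the arm holds its last target. There are 200 camera calls.

## Working session

There is one attempt and no reset: what is moved stays moved. The work goes in short steps, Python scripts to look and compute and a tool call to move; the robot and the scene stay as the last step left them, time stands still between calls to the robot, and variables do not carry over. Pictures are saved under pics/ and viewed, at most 14 in all, crops included, and the job is handed in when it is done.

Besides the shell and the picture viewer there is one more tool, called after "Request:" by a JSON object that holds its "method" and its "body". arm_command: Moves the arm, as the interface text tells. Its arguments: {"type":"object","properties":{"targets":{"type":"array","items":{"type":"array","items":{"type":"number"}}}},"required":["targets"]}

```bash
ls; mkdir -p pics
cat > h.py <<'E'
from cell import env
import numpy as np, cv2
from scipy.spatial.transform import Rotation as R
def cam(n):
    s=env.state(); c=env.read_camera(n)
    if 'hand_eye' in c:
        T=np.eye(4); T[:3,3]=s['eef_pos']; T[:3,:3]=R.from_euler('xyz',s['tcp_rot']).as_matrix()
        c['world_from_camera']=T@np.array(c['hand_eye'])
    c['f']=192/np.tan(np.radians(c['vertical_fov'])/2); return c
def save(c,name,crop=None,k=1):
    f=c['frame'][:,:,::-1]
    if crop: x0,y0,x1,y1=crop; f=f[y0:y1,x0:x1]
    if k!=1: f=cv2.resize(f,None,fx=k,fy=k,interpolation=cv2.INTER_CUBIC)
    cv2.imwrite('pics/'+name,f)
def px(c,u,v,z):
    T=np.array(c['world_from_camera']); d=T[:3,:3]@[(u-c['cx'])/c['f'],(v-c['cy'])/c['f'],1]
    o=T[:3,3]; return (o+d*(z-o[2])/d[2]).round(1)
def proj(c,p):
    q=np.linalg.inv(np.array(c['world_from_camera']))@np.append(p,1); return (c['f']*q[:2]/q[2]+[c['cx'],c['cy']]).round(1)
E
python3 - <<'E'
from h import *
s=env.state();print(s)
for n in('top','scene'):
    c=cam(n);save(c,n+'0.png',k=1.5);print(n,c['cx'],c['cy'],c['f'],np.round(c['world_from_camera'],3))
E
```

```text
pics
{'t': 0.0, 'joints': array([-1.25660956e+00,  4.91544923e-01,  1.55948499e+00,  2.74173828e-05,
        1.09174142e+00, -1.05615016e-01]), 'qvel': array([-0.00032534,  0.00087616,  0.00051024, -0.00119284, -0.00130207,
       -0.00085283]), 'tau': array([ 1.35506518e-03, -6.12646079e+01, -2.58183628e+01,  6.92707859e-02,
        4.80616477e-02, -8.45366981e-05]), 'eef_pos': array([ 254.67073806, -570.46236132,  214.05861948]), 'tcp_rot': array([-3.14042310e+00, -1.48435876e-04,  4.19789046e-01]), 'ft_force': array([ 0.30903688, -0.97755964, -0.6479109 ]), 'moment': array([-0.01616202, -0.00084206,  0.07146067]), 'grip_force': 0.0, 'opening': 0.9968207710513975}
top 255.29567126772466 185.9923127247753 409.2824163195986 [[-3.000000e-03 -9.990000e-01  4.900000e-02  4.959350e+02]
 [-1.000000e+00  2.000000e-03 -2.300000e-02  1.672200e+01]
 [ 2.200000e-02 -4.900000e-02 -9.990000e-01  1.378394e+03]
 [ 0.000000e+00  0.000000e+00  0.000000e+00  1.000000e+00]]
scene 256.4172593156695 188.50616407606523 377.9347631091366 [[-8.36000e-01 -2.19000e-01  5.04000e-01  8.72850e+01]
 [-5.49000e-01  3.64000e-01 -7.53000e-01  7.30037e+02]
 [-1.80000e-02 -9.05000e-01 -4.24000e-01  5.44631e+02]
 [ 0.00000e+00  0.00000e+00  0.00000e+00  1.00000e+00]]
```

View pics/top0.png

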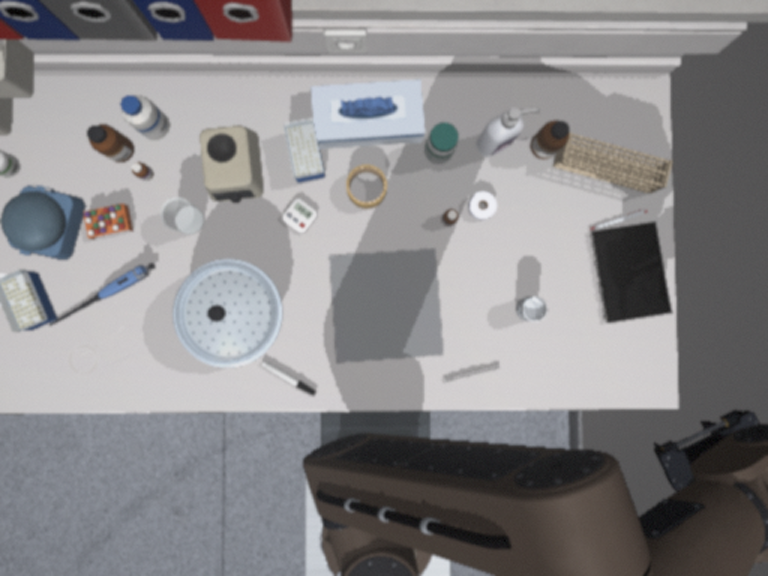

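View pics/scene0.png

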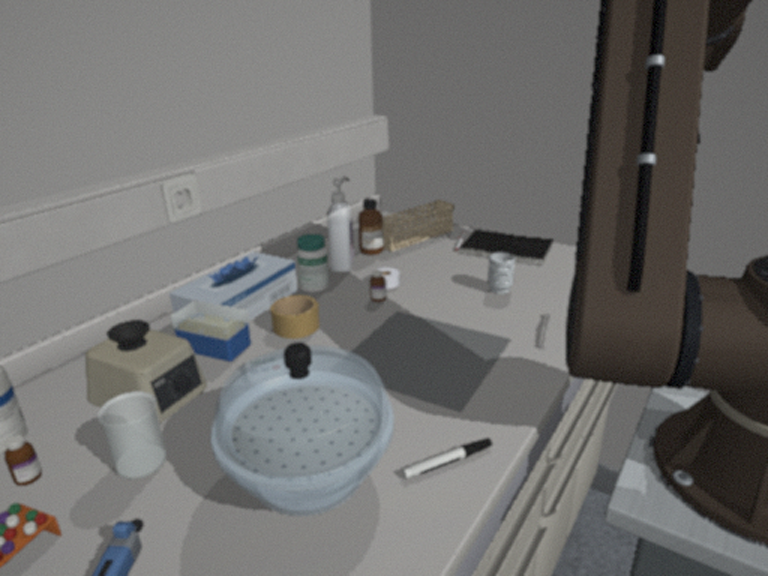

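The lid is on the bowl and the plate looks empty (scene 300,430). The knob is at top (216,313), the mat centre near (386,304) and the stack near (533,309), all in 1.5x pixels. I'll enlarge the details next.

Run:
```python
from h import *
c=cam('top')
q=lambda u,v,z:px(c,u/1.5,v/1.5,z)
print('knob',q(216,313,195)); print('bowlrim',q(174,313,85),q(282,313,85),q(228,261,85),q(228,365,85))
print('mat',[q(*a,3) for a in((330,252),(435,249),(442,354),(336,361))])
for z in(78,62,0): print('stack',q(533,309,z))
a=cv2.resize(c['frame'][165:250,100:200],None,fx=4,fy=4,interpolation=2)
b=cv2.resize(c['frame'][165:250,310:410],None,fx=4,fy=4,interpolation=2)
d=cam('scene')
e=cv2.resize(d['frame'][160:210,310:360],None,fx=5,fy=5,interpolation=2)
g=cv2.resize(d['frame'][215:300,135:270],None,fx=2.94,fy=2.94,interpolation=2)[:250]
im=np.hstack([a,b]); row=np.zeros((250,800,3),np.uint8); row[:,:250]=e; row[:,260:260+g.shape[1]]=g[:, :540]
cv2.imwrite('pics/c1.png',np.vstack([im,row])[:,:,::-1])
```

```text
knob [489.6 309.7 195. ]
bowlrim [489.3 424.2  85. ] [488.6 199.4  85. ] [598. 313.  85.] [380.8 311.   85. ]
mat [array([624.5, 104.4,   3. ]), array([ 631.1, -131.8,    3. ]), array([ 395.6, -145.9,    3. ]), array([381.1,  90.7,   3. ])]
stack [ 495.5 -331.8   78. ]
stack [ 495.5 -336.1   62. ]
stack [ 495.4 -352.7    0. ]
```

View pics/c1.png

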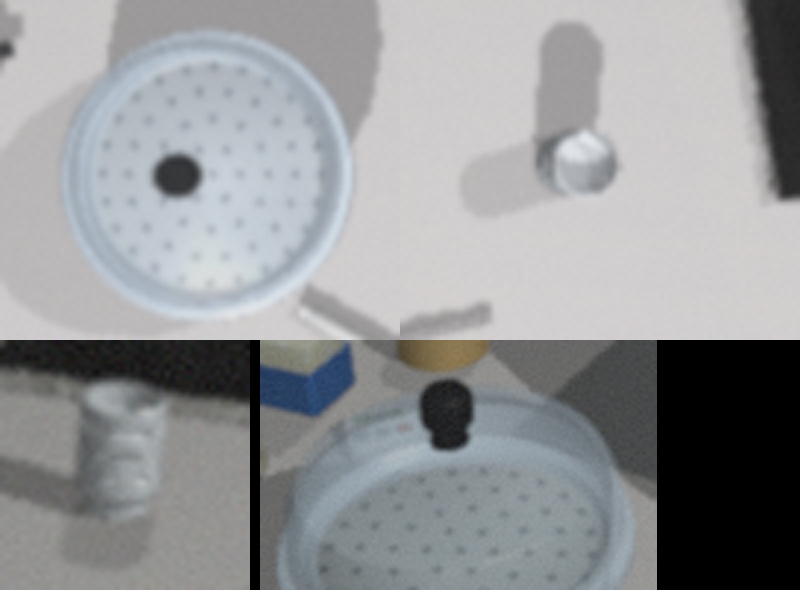

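Request:
{"method": "arm_command", "body": {"targets": [[0, 0, -40, 8, 1], [0, 0, -80, 16, 1], [0, 0, -116, 24, 1], [0, 0, -116, 24.05, 1]]}}

```text
t: 0.6
eef_pos: [255.2, -571.8, 335.7]
tcp_rot: [3.134, -0.002, -0.004]
ft_force: [0.9, 0.2, -0.7]
opening: 0.996
grip_force: 0.0
```

Request:
{"method": "arm_command", "body": {"targets": [[33, -35, 0, 0, 1], [66, -70, 0, 0, 1], [99, -105, 0, 0, 1], [125, -135, 0, 0, 1], [125, -135, 0, 0, 1]]}}

```text
t: 1.1
eef_pos: [382.1, -432.4, 330.2]
tcp_rot: [-3.14, -0.0, 0.005]
ft_force: [-0.4, -0.4, -0.5]
opening: 0.999
grip_force: 0.0
```

Request:
{"method": "arm_command", "body": {"targets": [[33, -35, 0, 0, 1], [66, -70, 0, 0, 1], [99, -102, 0, 0, 1], [99, -102, 0, 0, 1], [99, -102, 0, 0, 1]]}}

```text
t: 1.6
eef_pos: [478.9, -333.5, 329.9]
tcp_rot: [-3.141, 0.001, 0.003]
ft_force: [-0.4, 0.2, 0.1]
opening: 0.999
grip_force: 0.0
```

Run:
```python
from h import *
s=env.state();print(s['t'],s['eef_pos'],s['tcp_rot'],s['ft_force'],s['joints'])
c=cam('wrist');save(c,'w1.png',k=1.5);print(c['f'],proj(c,[495.5,-333,78]),np.round(c['hand_eye'],2))
```

```text
1.6 [ 478.88337994 -333.4663443   329.90169692] [-3.14123691e+00  9.65656806e-04  2.56744864e-03] [-0.41495598  0.20186816  0.05383786] [-7.21262616e-01  3.37786843e-01  1.49627775e+00 -3.86174924e-04
  1.30848722e+00  8.47066753e-01]
316.98021699166117 [258.  144.2] [[   0.     -0.95   -0.3    85.1 ]
 [   1.      0.      0.      0.38]
 [  -0.     -0.3     0.95 -169.61]
 [   0.      0.      0.      1.  ]]
```

View pics/w1.png

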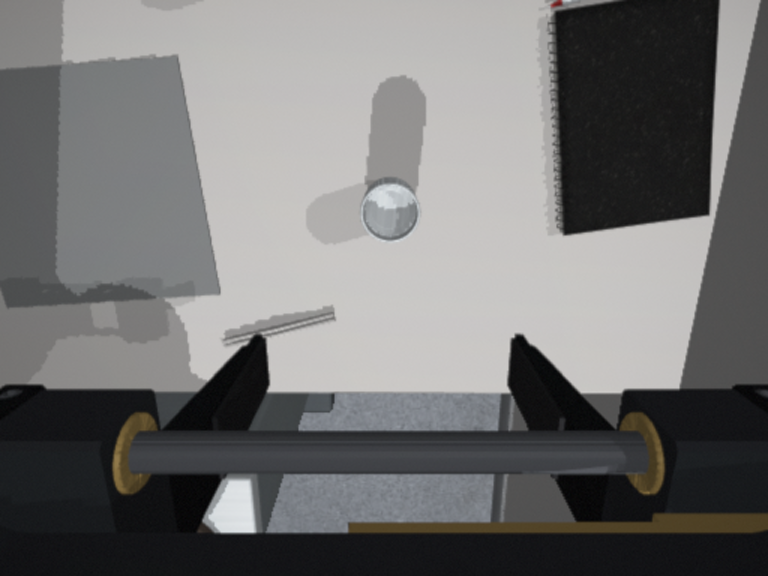

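The rim of the stack's top cup is a circle centred at (390,211), about 58 px wide. The mat's near corners are at (178,56) and (220,292).

Run:
```python
from h import *
c=cam('wrist');q=lambda u,v,z:px(c,u/1.5,v/1.5,z)
for z in (62,78,94):print(z,q(390,211,z),np.linalg.norm(q(361,211,z)-q(419,211,z)))
print('mat',q(178,56,3),q(220,292,3))
```

```text
62 [ 497.2 -336.6   62. ] 53.30037523320076
78 [ 499.6 -336.5   78. ] 51.40038910358557
94 [ 502.  -336.4   94. ] 49.40010121447125
mat [ 635.1 -134.6    3. ] [ 398.7 -150.2    3. ]
```

Request:
{"method": "arm_command", "body": {"targets": [[0, -50, 0, 0, 1], [0, -100, 0, 0, 1], [0, -150, 0, 0, 1], [0, -200, 0, 0, 1], [0, -240, 0, 0, 1]]}}

```text
t: 2.2
eef_pos: [477.8, -92.8, 330.7]
tcp_rot: [3.141, -0.0, -0.001]
ft_force: [0.2, -0.2, -0.1]
opening: 0.997
grip_force: 0.0
```

Request:
{"method": "arm_command", "body": {"targets": [[0, -50, 0, 0, 1], [0, -100, 0, 0, 1], [0, -150, 0, 0, 1], [0, -200, 0, 0, 1], [0, -240, 0, 0, 1]]}}

```text
t: 2.7
eef_pos: [478.6, 147.3, 330.7]
tcp_rot: [3.142, -0.0, -0.001]
ft_force: [0.3, -0.8, 0.1]
opening: 1.0
grip_force: 0.0
```

Request:
{"method": "arm_command", "body": {"targets": [[0, -50, -10, 0, 1], [0, -100, -20, 0, 1], [0, -150, -20, 0, 1], [0, -162, -20, 0, 1], [0, -162, -20, 0, 1]]}}

```text
t: 3.2
eef_pos: [479.0, 308.7, 349.9]
tcp_rot: [3.141, 0.001, 0.001]
ft_force: [-0.6, -0.4, -0.9]
opening: 0.999
grip_force: 0.0
```

Run:
```python
from h import *
s=env.state();print(s['t'],s['eef_pos'],s['tcp_rot'],s['ft_force'],s['joints'])
c=cam('wrist');save(c,'w2.png',k=1.5)
```

```text
3.2 [478.96874282 308.67620945 349.89749788] [3.14099934e+00 7.83613175e-04 1.24374703e-03] [-0.59412368 -0.40004284 -0.8777569 ] [ 4.56650796e-01  3.03951946e-01  1.49473068e+00 -1.93142845e-04
  1.34387473e+00  2.02624669e+00]
```

View pics/w2.png

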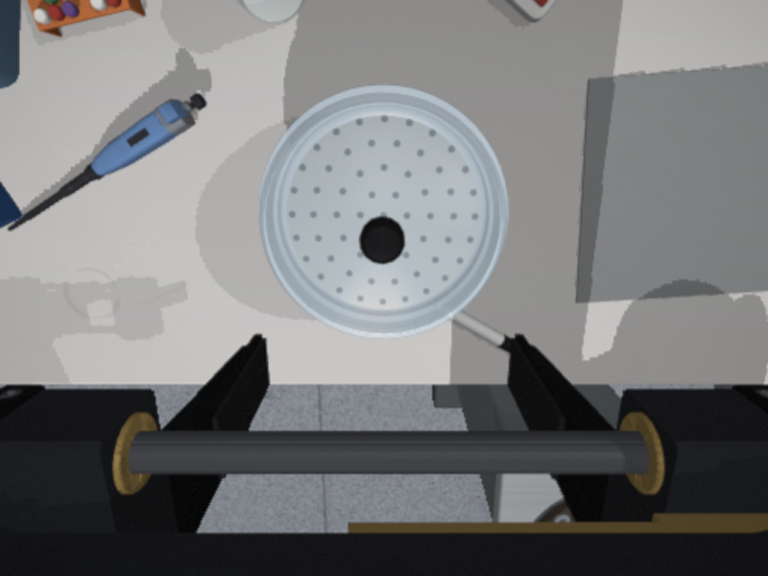

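The lid and bowl appear as a circle with u 260 to 508 and v 85 to 337. The knob head is at (382,240), and mat corners are at (587,79) and (577,302).

Run:
```python
from h import *
c=cam('wrist');q=lambda u,v,z:px(c,u/1.5,v/1.5,z)
for z in (184,195):print('knob',z,q(382,240,z),np.linalg.norm(q(360,240,z)-q(405,240,z)))
z=88
print('rim',q(260,211,z),q(508,211,z),q(384,85,z),q(384,337,z))
print('mat',q(587,79,3),q(577,302,3))
```

```text
knob 184 [492.6 311.  184. ] 32.30000000000001
knob 195 [494.9 310.9 195. ] 31.30015974400132
rim [498.7 422.7  88. ] [499.1 197.7  88. ] [604.7 310.1  88. ] [374.8 310.3  88. ]
mat [618.7 107.1   3. ] [381.6  88.5   3. ]
```

Request:
{"method": "arm_command", "body": {"targets": [[12, -2, 50, 0, 1], [12, -2, 100, 0, 1], [12, -2, 140, 0, 1], [12, -2, 165, 0, 1], [12, -2, 183, 0, 1]]}}

```text
t: 3.8
eef_pos: [490.8, 307.7, 165.8]
tcp_rot: [3.14, 0.002, -0.002]
ft_force: [-0.2, 0.2, 0.7]
opening: 0.998
grip_force: 0.0
```

Request:
{"method": "arm_command", "body": {"targets": [[0, 0, 0, 0, 0.2], [0, 0, 0, 0, 0.2], [0, 0, 0, 0, 0.2], [0, 0, 0, 0, 0.2], [0, 0, 0, 0, 0.2]]}}

```text
t: 4.3
eef_pos: [491.0, 310.3, 168.4]
tcp_rot: [-3.141, -0.001, 0.0]
ft_force: [0.2, -0.8, -0.4]
opening: 0.636
grip_force: 0.0
```

Run:
```python
from h import *
s=env.state();print(s['t'],s['eef_pos'],s['tcp_rot'],s['ft_force'],s['opening'],s['grip_force'])
```

```text
4.3 [490.96993041 310.26443104 168.44878565] [-3.14108968e+00 -1.29787325e-03  2.13525047e-05] [ 0.21702026 -0.78497414 -0.40674824] 0.6364327869110513 0.0
```

Request:
{"method": "arm_command", "body": {"targets": [[0, 0, 0, 0, 0], [0, 0, 0, 0, 0], [0, 0, 0, 0, 0], [0, 0, 0, 0, 0], [0, 0, 0, 0, 0]]}}

```text
t: 4.8
eef_pos: [490.7, 310.5, 167.7]
tcp_rot: [-3.141, -0.0, 0.0]
ft_force: [0.3, 1.5, 1.7]
opening: 0.343
grip_force: 30.0
```

Request:
{"method": "arm_command", "body": {"targets": [[0, 0, 0, 0, 0], [0, 0, 0, 0, 0], [0, 0, 0, 0, 0]]}}

```text
t: 5.1
eef_pos: [490.7, 310.4, 167.7]
tcp_rot: [-3.141, -0.0, 0.0]
ft_force: [0.1, 3.3, 1.8]
opening: 0.341
grip_force: 30.0
```

Request:
{"method": "arm_command", "body": {"targets": [[0, 0, -8, 0, 0], [0, 0, -20, 0, 0], [0, 0, -45, 0, 0], [0, 0, -75, 0, 0], [0, 0, -75, 0, 0]]}}

```text
t: 5.6
eef_pos: [491.9, 310.7, 247.0]
tcp_rot: [-3.139, -0.006, 0.0]
ft_force: [0.1, -0.7, -2.0]
opening: 0.338
grip_force: 30.0
```

Request:
{"method": "arm_command", "body": {"targets": [[3, 25, 0, 0, 0], [5, 60, 0, 0, 0], [8, 95, 0, 0, 0], [10, 130, 0, 0, 0], [12, 165, 0, 0, 0]]}}

```text
t: 6.1
eef_pos: [502.3, 143.8, 242.3]
tcp_rot: [3.141, 0.001, 0.0]
ft_force: [0.1, -0.1, -1.8]
opening: 0.34
grip_force: 30.0
```

Request:
{"method": "arm_command", "body": {"targets": [[2, 35, 0, 0, 0], [4, 70, 0, 0, 0], [6, 105, 0, 0, 0], [6, 140, 0, 0, 0], [6, 160, 0, 0, 0]]}}

```text
t: 6.6
eef_pos: [508.3, -17.0, 242.3]
tcp_rot: [3.141, 0.001, -0.001]
ft_force: [0.2, 0.9, -2.5]
opening: 0.342
grip_force: 30.0
```

Request:
{"method": "arm_command", "body": {"targets": [[0, 7, 0, 0, 0], [0, 7, 30, 0, 0], [0, 7, 65, 0, 0], [0, 7, 100, 0, 0], [0, 7, 125, 0, 0]]}}

```text
t: 7.1
eef_pos: [507.9, -21.0, 115.7]
tcp_rot: [-3.141, 0.002, 0.0]
ft_force: [0.2, 0.1, -2.8]
opening: 0.338
grip_force: 30.0
```

Request:
{"method": "arm_command", "body": {"targets": [[0, 0, 10, 0, 0], [0, 0, 16, 0, 0], [0, 0, 21, 0, 0], [0, 0, 24, 0, 0], [0, 0, 24, 0, 0]]}}

```text
t: 7.6
eef_pos: [508.9, -21.7, 94.0]
tcp_rot: [3.141, -0.001, 0.0]
ft_force: [0.4, 0.4, -1.6]
opening: 0.342
grip_force: 30.0
```

Run:
```python
from h import *
s=env.state();print(s['t'],s['eef_pos'],s['tcp_rot'],s['ft_force'],s['opening'],s['grip_force'])
c=cam('top');save(c,'t2.png',(80,120,400,280),2.4)
```

```text
7.6 [508.93928797 -21.72095245  94.02050711] [ 3.14135575e+00 -7.73783372e-04  1.10672651e-04] [ 0.39447504  0.37598902 -1.57823449] 0.3424711561410607 29.999510049819946
```

View pics/t2.png

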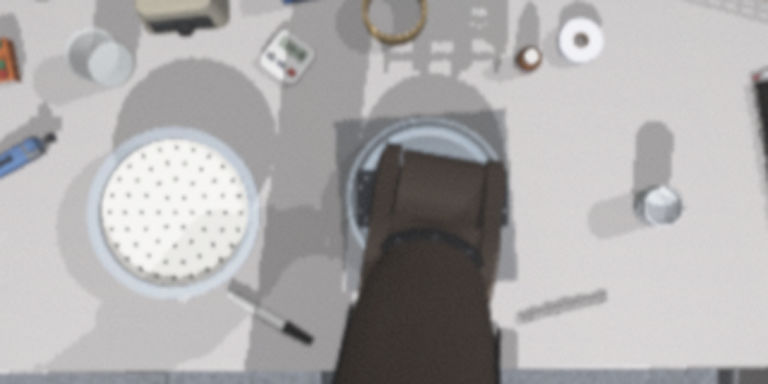

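The lid is over the mat. The plate is open and empty, spanning u 102 to 250 and v 138 to 283 in the crop. I'll set the lid down the rest of the way.

Request:
{"method": "arm_command", "body": {"targets": [[0, 0, 1.5, 0, 0], [0, 0, 2.5, 0, 0], [0, 0, 3.5, 0, 0], [0, 0, 4, 0, 0], [0, 0, 4, 0, 0]]}}

```text
t: 8.15
eef_pos: [508.9, -21.8, 90.6]
tcp_rot: [3.141, -0.001, 0.0]
ft_force: [-4.3, -0.2, 10.9]
opening: 0.342
grip_force: 30.0
```

Request:
{"method": "arm_command", "body": {"targets": [[0, 0, 0, 0, 0.45], [0, 0, 0, 0, 0.6], [0, 0, 0, 0, 0.8], [0, 0, 0, 0, 0.8], [0, 0, 0, 0, 0.8]]}}

```text
t: 8.65
eef_pos: [508.8, -21.8, 89.6]
tcp_rot: [3.142, 0.0, 0.0]
ft_force: [-0.2, 1.1, -0.5]
opening: 0.71
grip_force: 0.0
```

Run:
```python
from h import *
s=env.state();print(s['t'],s['eef_pos'],s['tcp_rot'],s['ft_force'],s['opening'],s['grip_force'])
c=cam('top');q=lambda u,v,z:px(c,80+u/2.4,120+v/2.4,z)
print('plate',q(176,210.5,73),q(102,210.5,73),q(250,210.5,73),q(176,138,73),q(176,283,73))
print('rim',q(88,213,85),q(260,213,85),q(176,128,85),q(176,298,85))
print('cup',q(662,206,78))
```

```text
8.65 [508.77045263 -21.75432383  89.55638419] [3.14152442e+00 1.35120184e-05 3.04123432e-06] [-0.16367611  1.12006627 -0.50153235] 0.7096007072004495 0.0
plate [491.9 310.6  73. ] [492.2 407.6  73. ] [491.6 213.2  73. ] [587.8 311.5  73. ] [396.7 309.7  73. ]
rim [489.  422.1  85. ] [488.4 198.4  85. ] [600.1 308.9  85. ] [378.2 306.8  85. ]
cup [ 496.  -333.4   78. ]
```

Request:
{"method": "arm_command", "body": {"targets": [[0, 0, -30, 0, 1], [0, 0, -70, 0, 1], [0, 0, -110, 0, 1], [0, 30, -110, 0, 1], [-5, 75, -110, 0, 1]]}}

```text
t: 9.2
eef_pos: [504.4, -96.4, 201.0]
tcp_rot: [3.141, -0.003, 0.003]
ft_force: [1.0, -0.8, -0.4]
opening: 0.997
grip_force: 0.0
```

Request:
{"method": "arm_command", "body": {"targets": [[-5, 50, 0, 0, 1], [-5, 100, 0, 0, 1], [-5, 150, 0, 0, 1], [-5, 200, 0, 0, 1], [-6, 238, 0, 0, 1]]}}

```text
t: 9.7
eef_pos: [497.3, -337.6, 199.5]
tcp_rot: [3.141, -0.0, -0.001]
ft_force: [0.7, 0.2, -0.8]
opening: 0.997
grip_force: 0.0
```

Request:
{"method": "arm_command", "body": {"targets": [[0, 0, 20, 0, 1], [0, 0, 20, 0, 1], [0, 0, 20, 0, 1]]}}

```text
t: 10.0
eef_pos: [497.6, -334.3, 179.6]
tcp_rot: [-3.141, 0.001, 0.0]
ft_force: [-0.2, 0.4, 0.7]
opening: 0.999
grip_force: 0.0
```

Run:
```python
from h import *
s=env.state();print(s['t'],s['eef_pos'],s['tcp_rot'],s['ft_force'],s['opening'],s['grip_force'])
c=cam('wrist');save(c,'w3.png',k=1.5); print(proj(c,[497,-335,78])*1.5)
```

```text
10.0 [ 497.61964611 -334.26619974  179.61820817] [-3.14088479e+00  8.12987609e-04  2.14861914e-04] [-0.18478208  0.42019163  0.70846694] 0.9992374365482377 0.0
[388.35 285.9 ]
```

View pics/w3.png

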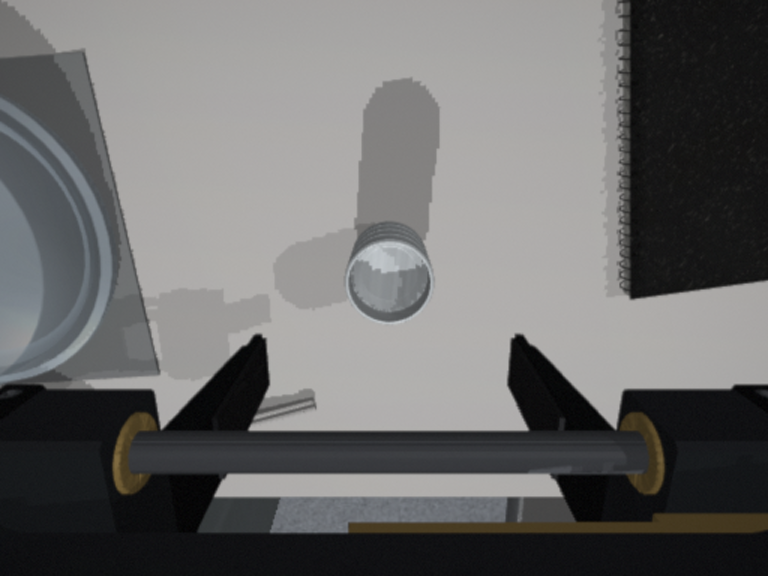

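The rim is at (390,281), which agrees with the 78 mm stack height, and four cups show. I'll go down to 13 mm below the rim and grip.

Request:
{"method": "arm_command", "body": {"targets": [[1.5, 1.5, 35, 0, 1], [1.5, 1.5, 70, 0, 1], [1.5, 1.5, 95, 0, 0.9], [1.5, 1.5, 110, 0, 0.8], [1.5, 1.5, 114.5, 0, 0.7]]}}

```text
t: 10.55
eef_pos: [499.4, -335.2, 64.5]
tcp_rot: [-3.141, 0.001, 0.001]
ft_force: [-0.4, 0.2, 0.2]
opening: 0.799
grip_force: 0.0
```

Request:
{"method": "arm_command", "body": {"targets": [[0, 0, 0, 0, 0], [0, 0, 0, 0, 0], [0, 0, 0, 0, 0], [0, 0, 0, 0, 0], [0, 0, 0, 0, 0]]}}

```text
t: 11.05
eef_pos: [499.7, -336.4, 66.3]
tcp_rot: [3.141, -0.002, -0.0]
ft_force: [0.6, 0.7, 7.0]
opening: 0.57
grip_force: 30.0
```

Request:
{"method": "arm_command", "body": {"targets": [[0, 0, 0, 0, 0], [0, 0, 0, 0, 0]]}}

```text
t: 11.25
eef_pos: [499.7, -336.4, 66.3]
tcp_rot: [3.141, -0.002, -0.0]
ft_force: [0.1, 1.8, 6.8]
opening: 0.569
grip_force: 30.0
```

Request:
{"method": "arm_command", "body": {"targets": [[0, 0, -5, 0, 0], [0, 0, -15, 0, 0], [0, 0, -30, 0, 0], [0, 0, -60, 0, 0], [0, 0, -100, 0, 0]]}}

```text
t: 11.75
eef_pos: [498.6, -335.9, 165.6]
tcp_rot: [-3.14, 0.002, -0.0]
ft_force: [-0.2, 0.5, -0.1]
opening: 0.567
grip_force: 30.0
```

Run:
```python
from h import *
s=env.state();print(s['t'],s['eef_pos'],s['ft_force'],s['opening'])
c=cam('wrist');d=cam('scene')
a=cv2.resize(c['frame'],(512,384));b=cv2.resize(d['frame'][130:226,290:362],(288,384),interpolation=2)
cv2.imwrite('pics/l1.png',np.hstack([a,b])[:,:,::-1])
```

```text
11.75 [ 498.59172322 -335.85423611  165.63691002] [-0.20844254  0.48282034 -0.08990563] 0.5668328280441367
```

View pics/l1.png

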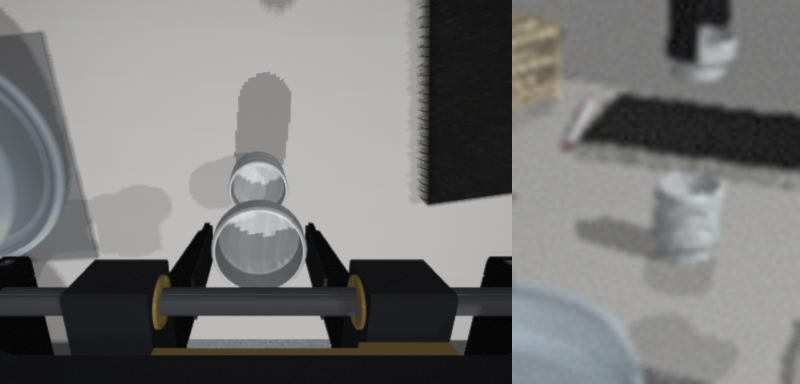

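One cup is held (wrist 260,243), and three are left in the stack with the rim at (258,187). I'll carry it to the +y slot.

Request:
{"method": "arm_command", "body": {"targets": [[0, -20, -25, 0, 0], [-2, -60, -45, 0, 0], [-4, -105, -45, 0, 0], [-4, -155, -45, 0, 0], [-4, -203, -45, 0, 0]]}}

```text
t: 12.35
eef_pos: [494.6, -131.5, 210.4]
tcp_rot: [3.141, -0.0, -0.001]
ft_force: [0.9, -0.4, -0.4]
opening: 0.569
grip_force: 30.0
```

Request:
{"method": "arm_command", "body": {"targets": [[0, -50, 0, 0, 0], [-2, -100, 0, 0, 0], [-2, -150, 0, 0, 0], [-2, -200, 0, 0, 0], [-2, -250, 0, 0, 0]]}}

```text
t: 12.85
eef_pos: [492.7, 118.7, 210.4]
tcp_rot: [3.141, -0.0, -0.0]
ft_force: [1.1, -0.2, -0.1]
opening: 0.569
grip_force: 30.0
```

Request:
{"method": "arm_command", "body": {"targets": [[0, -50, 0, 0, 0], [-2, -100, 0, 0, 0], [-2, -150, 0, 0, 0], [-2, -200, 0, 0, 0], [-2, -250, 0, 0, 0]]}}

```text
t: 13.35
eef_pos: [490.7, 368.7, 210.2]
tcp_rot: [3.141, -0.0, 0.0]
ft_force: [1.3, -1.0, 0.5]
opening: 0.566
grip_force: 30.0
```

Request:
{"method": "arm_command", "body": {"targets": [[0, 0, 0, 0, 0], [0, 0, 40, 0, 0], [0, 0, 80, 0, 0], [0, 0, 105, 0, 0], [0, 0, 105, 0, 0]]}}

```text
t: 13.85
eef_pos: [489.8, 365.2, 102.0]
tcp_rot: [3.138, 0.005, -0.0]
ft_force: [0.9, 0.3, -0.5]
opening: 0.569
grip_force: 30.0
```

Run:
```python
from h import *
s=env.state();print(s['t'],s['eef_pos'],s['ft_force'],s['opening'])
c=cam('wrist');save(c,'w4.png',k=1.5); print(proj(c,[491,310,73])*1.5)
```

```text
13.85 [489.82622418 365.16570869 102.01208773] [ 0.91577952  0.34286766 -0.48459171] 0.5689961569369898
[508.65 330.3 ]
```

View pics/w4.png

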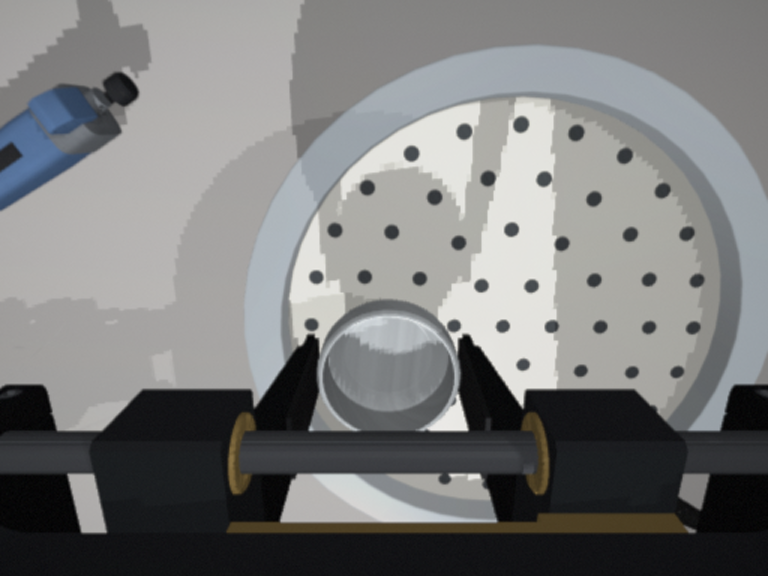

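The cup is over the +y slot, its rim at (390,375) and the plate centred near u=505. I'll lower it the rest of the way.

Request:
{"method": "arm_command", "body": {"targets": [[0, 0, 6, 0, 0], [0, 0, 10, 0, 0], [0, 0, 12, 0, 0], [0, 0, 13, 0, 0], [0, 0, 13, 0, 0]]}}

```text
t: 14.4
eef_pos: [491.3, 366.7, 92.4]
tcp_rot: [-3.141, -0.0, 0.0]
ft_force: [0.2, 0.2, -1.1]
opening: 0.57
grip_force: 30.0
```

Request:
{"method": "arm_command", "body": {"targets": [[0, 0, 0.7, 0, 0], [0, 0, 1.4, 0, 0], [0, 0, 1.4, 0, 0]]}}

```text
t: 14.7
eef_pos: [491.4, 366.8, 91.4]
tcp_rot: [-3.141, -0.001, 0.0]
ft_force: [-0.8, -0.9, 5.2]
opening: 0.573
grip_force: 30.0
```

Contact at the expected height, so release and return for the second cup.

Request:
{"method": "arm_command", "body": {"targets": [[0, 0, 0, 0, 0.7], [0, 0, 0, 0, 0.7], [0, 0, -15, 0, 0.7], [0, 0, -60, 0, 0.7], [0, 0, -109, 0, 0.7]]}}

```text
t: 15.2
eef_pos: [490.7, 366.3, 199.8]
tcp_rot: [3.14, 0.003, -0.0]
ft_force: [0.5, 0.4, 0.3]
opening: 0.701
grip_force: 0.0
```

Request:
{"method": "arm_command", "body": {"targets": [[2, 50, -10, 0, 0.8], [2, 100, -10, 0, 0.8], [2, 150, -10, 0, 0.8], [2, 200, -10, 0, 0.8], [2, 250, -10, 0, 0.8]]}}

```text
t: 15.7
eef_pos: [492.9, 115.9, 209.8]
tcp_rot: [3.142, -0.0, 0.0]
ft_force: [0.5, -0.1, -0.6]
opening: 0.801
grip_force: 0.0
```

Request:
{"method": "arm_command", "body": {"targets": [[2, 50, 0, 0, 0.8], [4, 100, 0, 0, 0.8], [4, 150, 0, 0, 0.8], [4, 200, 0, 0, 0.8], [4, 250, 0, 0, 0.8]]}}

```text
t: 16.2
eef_pos: [496.9, -134.3, 209.8]
tcp_rot: [3.141, -0.0, -0.0]
ft_force: [0.5, 1.1, -0.2]
opening: 0.8
grip_force: 0.0
```

Request:
{"method": "arm_command", "body": {"targets": [[2, 50, 0, 0, 0.8], [2, 100, 0, 0, 0.8], [2, 150, 10, 0, 0.8], [2, 190, 30, 0, 0.8], [2, 203, 60, 0, 0.8]]}}

```text
t: 16.7
eef_pos: [499.3, -339.5, 149.8]
tcp_rot: [3.139, -0.003, -0.003]
ft_force: [1.4, -0.0, -0.4]
opening: 0.801
grip_force: 0.0
```

Run:
```python
from h import *
s=env.state();print(s['t'],s['eef_pos'],s['ft_force'],s['opening'])
c=cam('wrist');print(proj(c,[499.5,-336,62])*1.5)
d=cam('top')
a=cv2.resize(c['frame'],(512,384));b=cv2.resize(d['frame'][150:270,100:190],(288,384),interpolation=2)
cv2.imwrite('pics/l2.png',np.hstack([a,b])[:,:,::-1])
```

```text
16.7 [ 499.3233675  -339.49598717  149.81684546] [ 1.38643398 -0.00165809 -0.44471386] 0.8006395808004811
[380.4  292.35]
```

View pics/l2.png

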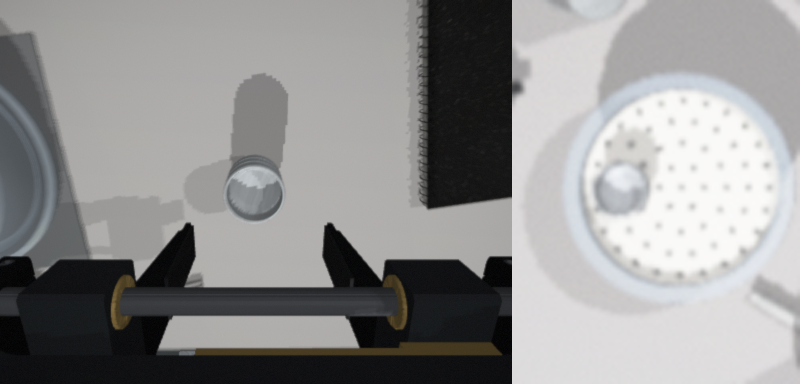

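Request:
{"method": "arm_command", "body": {"targets": [[0, 0, 35, 0, 0.8], [0, 0, 70, 0, 0.8], [0, 0, 90, 0, 0.8], [0, 0, 100.6, 0, 0.8], [0, 0, 100.6, 0, 0.6]]}}

```text
t: 17.3
eef_pos: [499.4, -334.4, 49.1]
tcp_rot: [-3.141, 0.001, 0.001]
ft_force: [-0.3, 0.4, -0.5]
opening: 0.76
grip_force: 0.0
```

Request:
{"method": "arm_command", "body": {"targets": [[0, 0, 0, 0, 0], [0, 0, 0, 0, 0], [0, 0, 0, 0, 0], [0, 0, 0, 0, 0], [0, 0, 0, 0, 0]]}}

```text
t: 17.8
eef_pos: [499.8, -335.5, 50.5]
tcp_rot: [3.14, -0.002, -0.0]
ft_force: [0.9, 1.3, 7.6]
opening: 0.573
grip_force: 30.0
```

Request:
{"method": "arm_command", "body": {"targets": [[0, 0, -5, 0, 0], [0, 0, -15, 0, 0], [0, 0, -30, 0, 0], [0, 0, -65, 0, 0], [0, 0, -111, 0, 0]]}}

```text
t: 18.3
eef_pos: [498.5, -334.7, 160.6]
tcp_rot: [-3.14, 0.002, -0.0]
ft_force: [0.4, -0.1, -0.0]
opening: 0.577
grip_force: 30.0
```

Run:
```python
from h import *
s=env.state();print(s['t'],s['eef_pos'],s['ft_force'],s['opening'],s['grip_force'])
c=cam('wrist');save(c,'l3.png');print(proj(c,[499.5,-336,46]),proj(c,[499.5,-336,s['eef_pos'][2]+11.7]))
```

```text
18.3 [ 498.51609472 -334.71431488  160.64606694] [ 0.41016749 -0.1145065  -0.04555802] 0.5771504368787292 29.999660588800907
[259.6 184.5] [259.9 249.5]
```

View pics/l3.png

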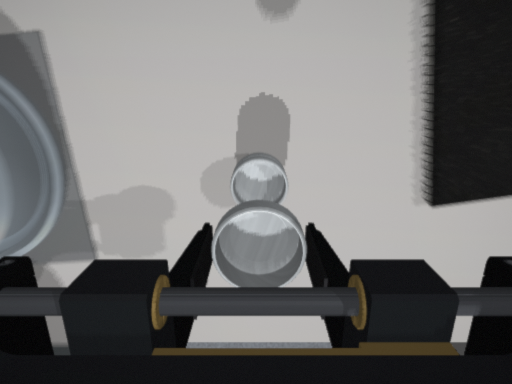

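One cup is held (259,247), and the remaining rim at (259,184) is as predicted. I'll carry it to the +x slot.

Request:
{"method": "arm_command", "body": {"targets": [[0, -20, -30, 0, 0], [5, -55, -50, 0, 0], [10, -100, -50, 0, 0], [15, -145, -50, 0, 0], [20, -190, -50, 0, 0]]}}

```text
t: 18.85
eef_pos: [519.1, -143.7, 211.1]
tcp_rot: [3.141, -0.001, -0.001]
ft_force: [1.3, -0.2, -0.1]
opening: 0.573
grip_force: 30.0
```

Request:
{"method": "arm_command", "body": {"targets": [[5, -48, 0, 0, 0], [10, -96, 0, 0, 0], [15, -144, 0, 0, 0], [20, -192, 0, 0, 0], [20, -236, 0, 0, 0]]}}

```text
t: 19.35
eef_pos: [539.3, 92.9, 210.9]
tcp_rot: [-3.142, -0.001, 0.0]
ft_force: [-0.4, -0.8, -0.2]
opening: 0.571
grip_force: 30.0
```

Request:
{"method": "arm_command", "body": {"targets": [[4, -45, 0, 0, 0], [9, -90, 0, 0, 0], [9, -135, 0, 0, 0], [9, -180, 0, 0, 0], [9, -220, 0, 0, 0]]}}

```text
t: 19.85
eef_pos: [547.8, 312.9, 210.8]
tcp_rot: [-3.141, -0.001, 0.001]
ft_force: [0.4, 0.9, -0.4]
opening: 0.573
grip_force: 30.0
```

Request:
{"method": "arm_command", "body": {"targets": [[0, 0, 0, 0, 0], [0, 0, 40, 0, 0], [0, 0, 80, 0, 0], [0, 0, 105, 0, 0], [0, 0, 114, 0, 0]]}}

```text
t: 20.35
eef_pos: [547.3, 309.8, 94.1]
tcp_rot: [3.14, 0.003, -0.0]
ft_force: [0.2, -0.3, -0.5]
opening: 0.572
grip_force: 30.0
```

Request:
{"method": "arm_command", "body": {"targets": [[0, 0, 2.5, 0, 0], [0, 0, 4, 0, 0], [0, 0, 4.6, 0, 0], [0, 0, 5, 0, 0], [0, 0, 5.2, 0, 0]]}}

```text
t: 20.85
eef_pos: [548.5, 310.9, 91.7]
tcp_rot: [-3.141, -0.001, 0.0]
ft_force: [-0.9, -0.2, -0.6]
opening: 0.572
grip_force: 30.0
```

Request:
{"method": "arm_command", "body": {"targets": [[0, 0, 0.6, 0, 0], [0, 0, 1.2, 0, 0], [0, 0, 1.2, 0, 0]]}}

```text
t: 21.15
eef_pos: [548.5, 310.9, 91.5]
tcp_rot: [-3.141, -0.002, 0.0]
ft_force: [-3.7, -1.6, 14.1]
opening: 0.567
grip_force: 30.0
```

Request:
{"method": "arm_command", "body": {"targets": [[0, 0, 0, 0, 0.7], [0, 0, 0, 0, 0.7], [0, 0, -15, 0, 0.7], [0, 0, -60, 0, 0.7], [0, 0, -110, 0, 0.7]]}}

```text
t: 21.65
eef_pos: [547.7, 310.5, 200.7]
tcp_rot: [3.14, 0.002, 0.0]
ft_force: [1.6, 0.1, 1.2]
opening: 0.699
grip_force: 0.0
```

Request:
{"method": "arm_command", "body": {"targets": [[-4, 45, -5, 0, 0.8], [-8, 90, -5, 0, 0.8], [-12, 135, -5, 0, 0.8], [-16, 180, -5, 0, 0.8], [-20, 225, -5, 0, 0.8]]}}

```text
t: 22.15
eef_pos: [527.9, 84.2, 205.8]
tcp_rot: [3.142, -0.001, 0.0]
ft_force: [0.9, -0.1, -0.1]
opening: 0.798
grip_force: 0.0
```

Request:
{"method": "arm_command", "body": {"targets": [[-4, 45, 0, 0, 0.8], [-8, 90, 0, 0, 0.8], [-12, 135, 0, 0, 0.8], [-16, 180, 0, 0, 0.8], [-20, 225, 0, 0, 0.8]]}}

```text
t: 22.65
eef_pos: [507.9, -141.1, 205.8]
tcp_rot: [3.141, -0.001, 0.0]
ft_force: [1.0, -0.1, -0.1]
opening: 0.799
grip_force: 0.0
```

Request:
{"method": "arm_command", "body": {"targets": [[-4, 45, 0, 0, 0.8], [-8, 90, 0, 0, 0.8], [-9, 135, 10, 0, 0.8], [-9, 175, 30, 0, 0.8], [-9, 196, 60, 0, 0.8]]}}

```text
t: 23.15
eef_pos: [499.5, -338.9, 146.1]
tcp_rot: [3.139, -0.003, -0.002]
ft_force: [0.3, 0.3, 0.4]
opening: 0.799
grip_force: 0.0
```

Request:
{"method": "arm_command", "body": {"targets": [[0, 0, 35, 0, 0.8], [0, 0, 75, 0, 0.8], [0, 0, 100, 0, 0.8], [0, 0, 111.6, 0, 0.8], [0, 0, 111.6, 0, 0.6]]}}

```text
t: 23.65
eef_pos: [499.1, -335.1, 32.6]
tcp_rot: [-3.141, 0.001, 0.0]
ft_force: [0.4, 0.0, 0.3]
opening: 0.758
grip_force: 0.0
```

Run:
```python
from h import *
s=env.state();print(s['t'],s['eef_pos'],s['ft_force'],s['opening'],s['grip_force'])
```

```text
23.65 [ 499.09736392 -335.06011744   32.62880953] [0.38209387 0.03930911 0.30547601] 0.758114935965017 0.0
```

Request:
{"method": "arm_command", "body": {"targets": [[0, 0, 0, 0, 0], [0, 0, 0, 0, 0], [0, 0, 0, 0, 0], [0, 0, 0, 0, 0], [0, 0, 0, 0, 0]]}}

```text
t: 24.15
eef_pos: [499.9, -335.7, 34.7]
tcp_rot: [3.14, -0.002, 0.0]
ft_force: [0.3, 0.1, 7.6]
opening: 0.572
grip_force: 30.0
```

Request:
{"method": "arm_command", "body": {"targets": [[0, 0, -5, 0, 0], [0, 0, -15, 0, 0], [0, 0, -40, 0, 0], [0, 0, -80, 0, 0], [0, 0, -127, 0, 0]]}}

```text
t: 24.65
eef_pos: [498.7, -334.8, 161.4]
tcp_rot: [-3.14, 0.002, -0.0]
ft_force: [0.6, -0.3, -1.6]
opening: 0.573
grip_force: 30.0
```

Run:
```python
from h import *
s=env.state();print(s['t'],s['eef_pos'],s['ft_force'],s['opening'],s['grip_force'])
c=cam('wrist');print(proj(c,[499.5,-336,30])*.75)
d=cam('top')
a=cv2.resize(c['frame'],(384,288));b=cv2.resize(d['frame'][150:270,100:240],(336,288),interpolation=2)
cv2.imwrite('pics/l4.png',np.hstack([a,b])[:,:,::-1])
```

```text
24.65 [ 498.66924103 -334.75502176  161.3872308 ] [ 0.55990495 -0.27863084 -1.60527618] 0.5727978276747938 29.99972772784531
[194.625 135.   ]
```

View pics/l4.png

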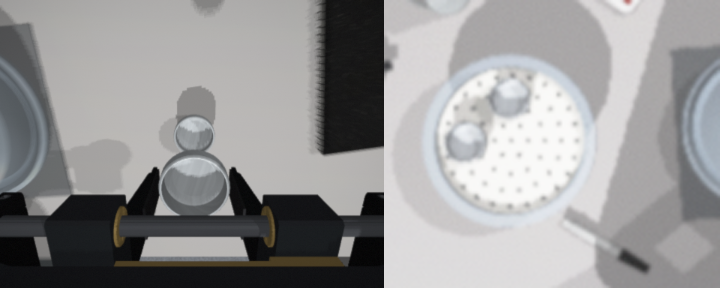

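Third cup held, last cup at (194,135) as predicted; two cups stand on the plate. I'll carry this one to the -x slot.

Request:
{"method": "arm_command", "body": {"targets": [[0, -20, -30, 0, 0], [0, -55, -50, 0, 0], [0, -100, -50, 0, 0], [0, -145, -50, 0, 0], [0, -190, -50, 0, 0]]}}

```text
t: 25.25
eef_pos: [498.7, -143.6, 210.6]
tcp_rot: [3.141, -0.001, -0.0]
ft_force: [0.4, 0.3, -0.7]
opening: 0.57
grip_force: 30.0
```

Request:
{"method": "arm_command", "body": {"targets": [[0, -48, 0, 0, 0], [0, -96, 0, 0, 0], [-5, -144, 0, 0, 0], [-10, -192, 0, 0, 0], [-15, -236, 0, 0, 0]]}}

```text
t: 25.75
eef_pos: [483.5, 92.8, 210.5]
tcp_rot: [-3.142, -0.0, 0.0]
ft_force: [1.1, -0.7, -1.1]
opening: 0.572
grip_force: 30.0
```

Request:
{"method": "arm_command", "body": {"targets": [[-13, -45, 0, 0, 0], [-26, -88, 0, 0, 0], [-39, -130, 0, 0, 0], [-50, -175, 0, 0, 0], [-50, -220, 0, 0, 0]]}}

```text
t: 26.25
eef_pos: [432.6, 312.4, 210.6]
tcp_rot: [3.142, 0.0, 0.001]
ft_force: [1.7, -0.4, 0.3]
opening: 0.573
grip_force: 30.0
```

Request:
{"method": "arm_command", "body": {"targets": [[0, 0, 0, 0, 0], [0, 0, 40, 0, 0], [0, 0, 80, 0, 0], [0, 0, 105, 0, 0], [0, 0, 114, 0, 0]]}}

```text
t: 26.75
eef_pos: [433.3, 309.8, 94.1]
tcp_rot: [3.14, 0.003, -0.0]
ft_force: [-0.1, 0.3, -0.1]
opening: 0.573
grip_force: 30.0
```

Request:
{"method": "arm_command", "body": {"targets": [[0, 0, 2.5, 0, 0], [0, 0, 4, 0, 0], [0, 0, 4.6, 0, 0], [0, 0, 5.2, 0, 0], [0, 0, 5.8, 0, 0]]}}

```text
t: 27.25
eef_pos: [434.7, 311.0, 91.7]
tcp_rot: [-3.141, -0.002, 0.0]
ft_force: [-3.0, -1.7, 16.2]
opening: 0.574
grip_force: 30.0
```

Request:
{"method": "arm_command", "body": {"targets": [[0, 0, 0, 0, 0.7], [0, 0, 0, 0, 0.7], [0, 0, -15, 0, 0.7], [0, 0, -60, 0, 0.7], [0, 0, -110, 0, 0.7]]}}

```text
t: 27.75
eef_pos: [433.6, 310.4, 200.8]
tcp_rot: [3.14, 0.003, -0.0]
ft_force: [0.8, -0.1, -0.2]
opening: 0.698
grip_force: 0.0
```

Request:
{"method": "arm_command", "body": {"targets": [[10, 45, -5, 0, 0.8], [20, 90, -5, 0, 0.8], [30, 135, -5, 0, 0.8], [40, 180, -5, 0, 0.8], [50, 225, -5, 0, 0.8]]}}

```text
t: 28.25
eef_pos: [484.3, 84.0, 205.6]
tcp_rot: [3.142, -0.001, 0.0]
ft_force: [1.4, 0.9, 0.5]
opening: 0.803
grip_force: 0.0
```

Request:
{"method": "arm_command", "body": {"targets": [[4, 45, 0, 0, 0.8], [8, 90, 0, 0, 0.8], [12, 135, 0, 0, 0.8], [15, 180, 0, 0, 0.8], [15, 225, 0, 0, 0.8]]}}

```text
t: 28.75
eef_pos: [499.2, -141.2, 205.5]
tcp_rot: [3.141, -0.001, 0.0]
ft_force: [0.9, -0.2, 0.4]
opening: 0.798
grip_force: 0.0
```

Request:
{"method": "arm_command", "body": {"targets": [[0, 45, 0, 0, 0.8], [0, 90, 0, 0, 0.8], [0, 135, 10, 0, 0.8], [0, 175, 30, 0, 0.8], [0, 196, 60, 0, 0.8]]}}

```text
t: 29.25
eef_pos: [499.4, -338.8, 145.8]
tcp_rot: [3.139, -0.003, -0.002]
ft_force: [0.7, -0.4, -0.7]
opening: 0.8
grip_force: 0.0
```

Request:
{"method": "arm_command", "body": {"targets": [[0, 0, 35, 0, 0.8], [0, 0, 75, 0, 0.8], [0, 0, 110, 0, 0.8], [0, 0, 127, 0, 0.8], [0, 0, 127, 0, 0.6]]}}

```text
t: 29.75
eef_pos: [498.3, -334.5, 16.0]
tcp_rot: [-3.139, 0.003, -0.0]
ft_force: [-0.1, -0.5, 0.1]
opening: 0.759
grip_force: 0.0
```

Request:
{"method": "arm_command", "body": {"targets": [[0, 0, 0, 0, 0], [0, 0, 0, 0, 0], [0, 0, 0, 0, 0], [0, 0, 0, 0, 0], [0, 0, 0, 0, 0]]}}

```text
t: 30.25
eef_pos: [499.8, -335.6, 19.7]
tcp_rot: [3.14, -0.002, 0.0]
ft_force: [-1.1, -0.1, 7.3]
opening: 0.571
grip_force: 30.0
```

Request:
{"method": "arm_command", "body": {"targets": [[0, 0, -8, 0, 0], [0, 0, -30, 0, 0], [0, 0, -70, 0, 0], [0, 0, -110, 0, 0], [0, 0, -155, 0, 0]]}}

```text
t: 30.75
eef_pos: [498.8, -334.8, 175.1]
tcp_rot: [-3.141, 0.001, 0.0]
ft_force: [-0.1, -0.6, -0.0]
opening: 0.573
grip_force: 30.0
```

Request:
{"method": "arm_command", "body": {"targets": [[0, -20, -25, 0, 0], [0, -55, -37, 0, 0], [-2, -100, -37, 0, 0], [-4, -145, -37, 0, 0], [-6, -190, -37, 0, 0]]}}

```text
t: 31.25
eef_pos: [492.7, -143.6, 211.1]
tcp_rot: [3.141, -0.001, -0.0]
ft_force: [0.3, -0.4, -0.2]
opening: 0.577
grip_force: 30.0
```

Request:
{"method": "arm_command", "body": {"targets": [[0, -45, 0, 0, 0], [0, -90, 0, 0, 0], [-2, -130, 0, 0, 0], [-2, -170, 0, 0, 0], [-2, -210, 0, 0, 0]]}}

```text
t: 31.75
eef_pos: [490.8, 66.4, 211.1]
tcp_rot: [3.142, -0.001, 0.0]
ft_force: [0.4, -0.6, -0.9]
opening: 0.572
grip_force: 30.0
```

Request:
{"method": "arm_command", "body": {"targets": [[0, -45, 0, 0, 0], [0, -90, 0, 0, 0], [0, -135, 0, 0, 0], [0, -170, 0, 0, 0], [0, -189, 0, 0, 0]]}}

```text
t: 32.25
eef_pos: [490.6, 256.3, 210.9]
tcp_rot: [-3.141, -0.001, 0.002]
ft_force: [0.3, -0.8, -0.2]
opening: 0.574
grip_force: 30.0
```

Request:
{"method": "arm_command", "body": {"targets": [[0, 0, 0, 0, 0], [0, 0, 40, 0, 0], [0, 0, 80, 0, 0], [0, 0, 105, 0, 0], [0, 0, 113, 0, 0]]}}

```text
t: 32.75
eef_pos: [490.3, 252.4, 95.5]
tcp_rot: [3.14, 0.003, -0.001]
ft_force: [0.7, 0.1, -0.3]
opening: 0.572
grip_force: 30.0
```

Request:
{"method": "arm_command", "body": {"targets": [[0, 0, 2, 0, 0], [0, 0, 3, 0, 0], [0, 0, 4, 0, 0], [0, 0, 4.8, 0, 0], [0, 0, 5.2, 0, 0]]}}

```text
t: 33.25
eef_pos: [491.4, 253.9, 92.7]
tcp_rot: [-3.141, -0.001, 0.0]
ft_force: [-0.1, -0.0, 6.0]
opening: 0.574
grip_force: 30.0
```

Contact. I'll release, rise, back off towards the lid and check both the plate and the lid.

Request:
{"method": "arm_command", "body": {"targets": [[0, 0, 0, 0, 0.7], [0, 0, 0, 0, 0.7], [0, 0, -15, 0, 0.7], [0, 0, -60, 0, 0.7], [0, 0, -105, 0, 0.7]]}}

```text
t: 33.75
eef_pos: [490.8, 253.6, 197.8]
tcp_rot: [3.141, 0.002, 0.0]
ft_force: [1.2, 0.6, -0.2]
opening: 0.698
grip_force: 0.0
```

Request:
{"method": "arm_command", "body": {"targets": [[0, 45, -40, 0, 0.8], [0, 90, -80, 0, 0.8], [0, 135, -100, 0, 0.8], [0, 180, -100, 0, 0.8], [0, 225, -100, 0, 0.8]]}}

```text
t: 34.25
eef_pos: [491.1, 34.4, 298.4]
tcp_rot: [3.141, -0.003, 0.001]
ft_force: [1.5, 0.3, 0.3]
opening: 0.798
grip_force: 0.0
```

Request:
{"method": "arm_command", "body": {"targets": [[0, 40, 0, 0, 0.8], [0, 50, 0, 0, 0.8], [0, 50, 0, 0, 0.8]]}}

```text
t: 34.55
eef_pos: [491.2, -15.1, 296.9]
tcp_rot: [3.142, 0.0, -0.003]
ft_force: [0.1, 0.2, 0.4]
opening: 0.797
grip_force: 0.0
```

Run:
```python
from h import *
s=env.state();print(s['t'],s['eef_pos'],s['tcp_rot'],s['ft_force'],s['opening'],s['grip_force'])
c=cam('wrist');print(proj(c,[508.8,-21.8,107]))
d=cam('top')
a=c['frame'];b=cv2.resize(d['frame'][150:270,100:190],(288,384),interpolation=2)
cv2.imwrite('pics/l5.png',np.hstack([a,b])[:,:,::-1])
```

```text
34.55 [491.16830274 -15.14940744 296.8909222 ] [ 3.14157290e+00  2.58011347e-05 -2.53779268e-03] [0.0995312  0.17548695 0.36710177] 0.7967520577293814 0.0
[263.9 152.2]
```

View pics/l5.png

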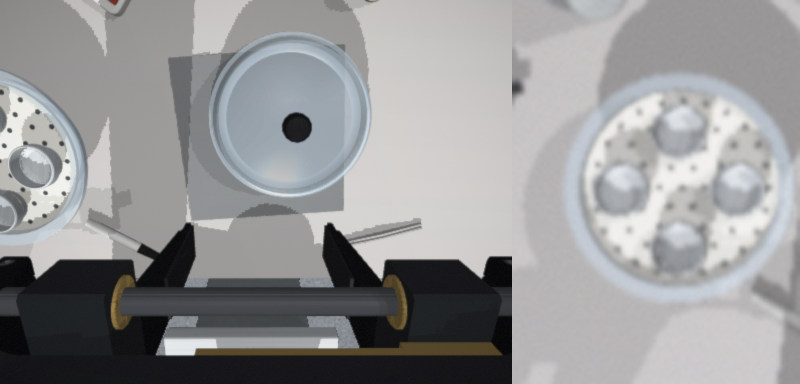

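The four cups stand apart on the plate. The lid has been knocked aside, with its knob at (297,128) instead of (264,152) and its rim spanning u 210 to 371 and v 33 to 196. I'll locate it again.

Run:
```python
from h import *
s=env.state();c=cam('wrist')
for z in(107,118):print('knob',px(c,297,127.5,z),px(c,282,127.5,z)-px(c,312,127.5,z))
for z in(9,13): print('rim',px(c,210,114,z),px(c,371,114,z),px(c,290,33,z),px(c,290,196,z))
print(s['eef_pos'])
```

```text
knob [536.8 -56.8 107. ] [-0.1 33.6  0. ]
knob [538.1 -55.5 118. ] [-0.1 32.5  0. ]
rim [544.6  54.6   9. ] [ 545.  -171.9    9. ] [648.2 -54.7   9. ] [423.2 -61.7   9. ]
rim [544.9  54.   13. ] [ 545.3 -170.5   13. ] [647.6 -54.3  13. ] [424.5 -61.3  13. ]
[491.16869    -13.35192754 296.82640582]
```

Request:
{"method": "arm_command", "body": {"targets": [[15, 20, 12, 0, 0.8], [34, 44, 24, 0, 0.9], [34, 44, 24, 0, 1], [34, 44, 24, 0, 1], [34, 44, 24, 0, 1]]}}

```text
t: 35.2
eef_pos: [525.0, -56.8, 273.2]
tcp_rot: [-3.142, -0.0, 0.001]
ft_force: [0.8, 0.1, 0.7]
opening: 0.991
grip_force: 0.0
```

```bash
cat >> h.py <<'E'
def blob(rgb,box):
    x0,y0,x1,y1=box; m=(rgb[y0:y1,x0:x1].max(2)<60).astype(np.uint8)
    n,l,st,ce=cv2.connectedComponentsWithStats(m); i=1+st[1:,4].argmax()
    return st[i],(ce[i]+[x0,y0]).round(2)
E
python3 - <<'E'
from h import *
import time
w=cv2.resize(cv2.imread('pics/w2.png'),(512,384),interpolation=cv2.INTER_AREA)[:,:,::-1]
print('ref',blob(w,(200,100,320,210)))
for i in range(3):
    s=env.state();c=cam('wrist');print(s['eef_pos'],s['tcp_rot'],blob(c['frame'],(180,90,330,210)))
k=blob(c['frame'],(180,90,330,210))[1]
print(px(c,*k,107))
E
```

```text
ref (array([ 40,  45,  29,  30, 681], dtype=int32), array([254.34, 159.69]))
[524.96399454 -56.79234955 273.20879832] [-3.14152979e+00 -1.24840012e-04  1.34916104e-03] (array([ 66,  56,  29,  31, 697], dtype=int32), array([259.76, 161.15]))
[524.98678798 -56.9026624  273.38352387] [ 3.14149467e+00 -5.37814247e-04  1.40723268e-03] (array([ 65,  56,  30,  31, 694], dtype=int32), array([259.61, 161.12]))
[524.993724   -57.04981529 273.47184163] [ 3.14142030e+00 -7.84913997e-04  1.28253057e-03] (array([ 65,  56,  29,  31, 692], dtype=int32), array([259.41, 161.16]))
[537.4 -58.5 107. ]
```

Request:
{"method": "arm_command", "body": {"targets": [[10.3, 1.8, 50, 0, 1], [10.3, 1.8, 100, 0, 1], [10.3, 1.8, 140, 0, 0.9], [10.3, 1.8, 165, 0, 0.8], [10.3, 1.8, 182, 0, 0.7]]}}

```text
t: 35.85
eef_pos: [534.8, -59.3, 89.2]
tcp_rot: [-3.141, 0.002, 0.001]
ft_force: [-0.2, 0.3, -0.2]
opening: 0.803
grip_force: 0.0
```

Request:
{"method": "arm_command", "body": {"targets": [[0, 0, 0, 0, 0.5], [0, 0, 0, 0, 0.4], [0, 0, 0, 0, 0.4], [0, 0, 0, 0, 0.4], [0, 0, 0, 0, 0.4]]}}

```text
t: 36.35
eef_pos: [535.8, -59.9, 91.7]
tcp_rot: [3.141, -0.001, 0.0]
ft_force: [0.1, 0.3, -0.1]
opening: 0.415
grip_force: 0.0
```

Request:
{"method": "arm_command", "body": {"targets": [[0, 0, 0, 0, 0], [0, 0, 0, 0, 0], [0, 0, 0, 0, 0], [0, 0, 0, 0, 0]]}}

```text
t: 36.75
eef_pos: [535.7, -59.8, 91.4]
tcp_rot: [3.142, -0.001, -0.0]
ft_force: [-0.7, 1.8, 6.6]
opening: 0.342
grip_force: 30.0
```

Run:
```python
from h import *
s=env.state();print(s['t'],s['eef_pos'],s['tcp_rot'],s['ft_force'],s['opening'],s['grip_force'])
c=cam('wrist');save(c,'g.png')
```

```text
36.75 [535.69327128 -59.75116518  91.37469994] [ 3.14156132e+00 -6.49579416e-04 -1.86674943e-05] [-0.67851593  1.8480249   6.5511052 ] 0.3421892628301529 30.00116765499115
```

Request:
{"method": "arm_command", "body": {"targets": [[0, 0, -8, 0, 0], [0, 0, -25, 0, 0], [0, 0, -60, 0, 0], [0, 0, -95, 0, 0], [0, 0, -130, 0, 0]]}}

```text
t: 37.3
eef_pos: [535.1, -59.9, 222.4]
tcp_rot: [3.142, 0.001, 0.0]
ft_force: [1.3, -0.5, -2.8]
opening: 0.338
grip_force: 30.0
```

Request:
{"method": "arm_command", "body": {"targets": [[-3, -25, -15, 0, 0], [-8, -60, -25, 0, 0], [-14, -95, -25, 0, 0], [-20, -130, -25, 0, 0], [-24.6, -170, -25, 0, 0]]}}

```text
t: 37.8
eef_pos: [510.2, 111.1, 246.3]
tcp_rot: [3.141, 0.0, -0.001]
ft_force: [0.3, 0.2, -2.5]
opening: 0.339
grip_force: 30.0
```

Request:
{"method": "arm_command", "body": {"targets": [[-5, -40, 0, 0, 0], [-10, -80, 0, 0, 0], [-15, -120, 0, 0, 0], [-20, -160, 0, 0, 0], [-20, -185, 0, 0, 0]]}}

```text
t: 38.3
eef_pos: [489.9, 297.4, 246.0]
tcp_rot: [3.141, 0.0, 0.002]
ft_force: [0.8, -0.6, -2.3]
opening: 0.34
grip_force: 30.0
```

Request:
{"method": "arm_command", "body": {"targets": [[0, -10, 0, 0, 0], [0, -15, 0, 0, 0], [0, -15, 25, 0, 0], [0, -15, 50, 0, 0], [0, -15, 60, 0, 0]]}}

```text
t: 38.8
eef_pos: [490.4, 308.7, 184.0]
tcp_rot: [3.14, 0.003, -0.001]
ft_force: [-0.3, -0.0, -2.6]
opening: 0.342
grip_force: 30.0
```

Request:
{"method": "arm_command", "body": {"targets": [[0, 0, 0, 0, 0], [0, 0, 0, 0, 0], [0, 0, 0, 0, 0]]}}

```text
t: 39.1
eef_pos: [491.5, 310.1, 187.1]
tcp_rot: [-3.141, -0.002, -0.0]
ft_force: [-0.2, 0.6, -1.4]
opening: 0.342
grip_force: 30.0
```

Run:
```python
from h import *
s=env.state();print(s['t'],s['eef_pos'],s['tcp_rot'],s['ft_force'],s['opening'],s['grip_force'])
```

```text
39.1 [491.50906778 310.09119747 187.10703562] [-3.14093380e+00 -1.75448769e-03 -2.40377391e-04] [-0.16293835  0.64309334 -1.37322454] 0.34247990629682806 29.999674558639526
```

Request:
{"method": "arm_command", "body": {"targets": [[-0.4, -0.3, 5, 0, 0], [-0.4, -0.3, 9, 0, 0], [-0.4, -0.3, 12, 0, 0], [-0.4, -0.3, 13, 0, 0], [-0.4, -0.3, 13, 0, 0]]}}

```text
t: 39.6
eef_pos: [490.5, 310.4, 172.7]
tcp_rot: [3.141, 0.0, 0.0]
ft_force: [-0.5, -0.5, -1.6]
opening: 0.342
grip_force: 30.0
```

Request:
{"method": "arm_command", "body": {"targets": [[0, 0, 1, 0, 0], [0, 0, 2, 0, 0], [0, 0, 3, 0, 0], [0, 0, 4, 0, 0], [0, 0, 4, 0, 0]]}}

```text
t: 40.1
eef_pos: [490.5, 310.4, 168.7]
tcp_rot: [3.141, 0.0, 0.0]
ft_force: [0.2, -0.5, -2.4]
opening: 0.341
grip_force: 30.0
```

Request:
{"method": "arm_command", "body": {"targets": [[0, 0, 1, 0, 0], [0, 0, 1.5, 0, 0], [0, 0, 2, 0, 0], [0, 0, 2, 0, 0]]}}

```text
t: 40.5
eef_pos: [490.6, 310.4, 168.4]
tcp_rot: [-3.141, -0.001, 0.0]
ft_force: [-3.6, -2.4, 12.0]
opening: 0.338
grip_force: 30.0
```

Contact came at 168.4, which is the seated height. I'll release, retreat upward and check.

Request:
{"method": "arm_command", "body": {"targets": [[0, 0, 0, 0, 0.45], [0, 0, 0, 0, 0.6], [0, 0, 0, 0, 0.8], [0, 0, 0, 0, 0.8], [0, 0, 0, 0, 0.8]]}}

```text
t: 41.0
eef_pos: [490.5, 310.4, 166.7]
tcp_rot: [3.141, 0.0, 0.0]
ft_force: [0.0, -0.5, 0.2]
opening: 0.704
grip_force: 0.0
```

Request:
{"method": "arm_command", "body": {"targets": [[0, 0, -25, 0, 0.8], [0, 0, -65, 0, 0.8], [0, 0, -110, 0, 0.8], [0, 0, -155, 0, 0.8], [-10, 0, -181, 0, 0.8]]}}

```text
t: 41.5
eef_pos: [481.3, 310.6, 351.3]
tcp_rot: [-3.14, -0.004, -0.0]
ft_force: [-0.5, 0.8, 0.1]
opening: 0.805
grip_force: 0.0
```

Request:
{"method": "arm_command", "body": {"targets": [[0, 40, 0, 0, 0.8], [0, 85, 0, 0, 0.8], [0, 130, 0, 0, 0.8], [0, 175, 0, 0, 0.8], [0, 220, 0, 0, 0.8]]}}

```text
t: 42.0
eef_pos: [480.1, 88.8, 348.0]
tcp_rot: [3.142, -0.0, 0.0]
ft_force: [0.2, 0.3, -0.1]
opening: 0.799
grip_force: 0.0
```

Request:
{"method": "arm_command", "body": {"targets": [[0, 40, 0, 0, 0.8], [0, 85, 0, 0, 0.8], [0, 130, 0, 0, 0.8], [0, 130, 0, 0, 0.8], [0, 130, 0, 0, 0.8]]}}

```text
t: 42.5
eef_pos: [480.4, -40.3, 347.8]
tcp_rot: [-3.141, 0.0, -0.002]
ft_force: [-1.2, 0.3, -0.1]
opening: 0.799
grip_force: 0.0
```

Run:
```python
from h import *
d=cam('top');s=cam('scene')
f=cv2.imread('pics/top0.png');f=cv2.resize(f,(512,384),interpolation=cv2.INTER_AREA)[:,:,::-1]
g=cv2.resize(cv2.imread('pics/scene0.png'),(512,384),interpolation=cv2.INTER_AREA)[:,:,::-1]
print('top',blob(f,(125,190,165,225)),blob(d['frame'],(125,190,165,225)))
print('scene',blob(g,(180,220,220,258)),blob(s['frame'],(180,220,220,258)))
a=cv2.resize(d['frame'][150:270,90:190],(480,576),interpolation=2)[:480]
r=lambda i:cv2.resize(i[215:345,130:270],(320,297),interpolation=2)
b=np.vstack([r(s['frame']),r(g)])
b=b[:576]; a=cv2.resize(d['frame'][150:270,90:190],(480,594),interpolation=2)
cv2.imwrite('pics/fin.png',np.hstack([a[:576],b])[:,:,::-1])
```

```text
top (array([15, 15,  9,  7, 39], dtype=int32), array([143.72, 207.77])) (array([16, 15,  9,  8, 54], dtype=int32), array([144.91, 208.41]))
scene (array([ 10,   9,  17,  23, 309], dtype=int32), array([198.17, 239.39])) (array([ 11,   8,  18,  23, 317], dtype=int32), array([199.37, 238.56]))
```

View pics/fin.png

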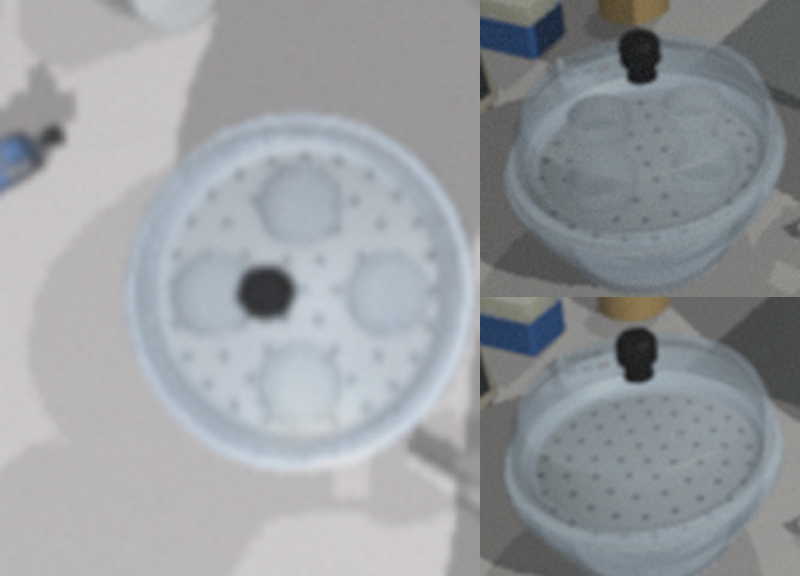

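The lid is seated. The knob shift of (+1.2, -0.8) px in the scene view matches a pure sideways move of about 3 mm within the play, with no rise. All four cups stand apart under it.

```bash
python3 -c "
from h import *
print(env.job_done())"
```

```text
the job is handed in; nothing more can be done
None
```

The job is handed in: all four cups stand upright and apart on the plate, and the lid, which was knocked aside on the mat and picked up again from there, is seated back on the desiccator (no verdict came back).

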